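# Lay out circuit parts for wiring

### The job

Lay out the parts ready for wiring: stand the black heat sink in the middle of the white tile, squared up with the tile's edges, and stand the copper coil upright in the middle on top of the heat sink; set the yellow capacitor on the wooden bar, midway between the red and the black post, and the green resistor on the other bar, midway between the white and the black post, each with its length along its bar. Leave everything upright and released, set the parts down rather than dropping or throwing them, and leave the multimeter, tape roll and screwdriver where they are.

Things in the scene. Friction and masses are not known exactly. Their poses are not given: they have to be found in the camera images.
- heatsink: Loose black finned heat sink, 44 x 44 mm and 28 mm high, standing with its fins up, about 0.12 kg. Its fin tops form a flat level top. It can be gripped across either pair of sides as a solid block. Origin: centre of its underside; x along the fins, z up.
- coil: Loose copper coil: an upright round bobbin 40 mm in diameter and 28 mm high, flat top and bottom, about 0.09 kg. Origin: centre of its underside; z up along its axis.
- capacitor: Loose yellow box capacitor, 40 mm long, 26 mm wide, 28 mm high, with a thin 4 mm wire stub on each end, about 0.05 kg. Origin: centre of its underside; x lengthwise, y across, z up.
- resistor: Loose green power resistor block, 46 mm long (52 mm with the steel tab on each end), 24 mm wide, 28 mm high, about 0.07 kg. Origin: centre of its underside; x lengthwise, y across, z up.
- tile: Fixed white ceramic tile, 72 x 72 mm and 8 mm thick, lying flat on the mat (any yaw). Origin: centre of its underside, at mat height; x and y along its edges, z up. It does not move.
- bar_red: Fixed light wooden terminal bar, 140 x 50 mm and 10 mm thick, lying flat on the mat (any yaw). It carries two upright binding posts on its centre line, 55 mm to either side of its middle: a red one at +x and a black one at -x (each 18 mm in diameter, brass foot, top 36 mm above the mat). The flat space between the posts is 92 mm long. Origin: centre of the bar's underside, at mat height; x runs along the bar, z up. It does not move.
- bar_white: Fixed light wooden terminal bar, 140 x 50 mm and 10 mm thick, lying flat on the mat (any yaw). It carries two upright binding posts on its centre line, 55 mm to either side of its middle: a white one at +x and a black one at -x (each 18 mm in diameter, brass foot, top 36 mm above the mat). The flat space between the posts is 92 mm long. Origin: centre of the bar's underside, at mat height; x runs along the bar, z up. It does not move.
- multimeter: Bystander, to be left alone: loose dark green multimeter lying on its back, 150 x 78 mm, 45 mm high at its dial. Origin: centre of its underside; x lengthwise.
- tape_roll: Bystander, to be left alone: loose orange roll of tape lying flat, 84 mm in diameter, 24 mm high. Origin: centre of its underside.
- screwdriver: Bystander, to be left alone: loose screwdriver lying on the mat, its length along its x. About 200 mm long, red handle (26 mm thick) towards -x, thin steel shaft towards +x. Origin: mid-length, at mat height.

How it is judged:
By the outcome, as a careful person would: the job done as asked, in the order asked, and still so for the second after the job is handed in, with the robot touching nothing.
It also fails if it takes over 96 s, if anything falls off the work surface, if the arm or the gripper's body presses on something with over 40 N, if the wrist force passes 120 N, or if a joint passes its speed limit or range.

### The arm

A 6-joint arm with a two-finger parallel gripper is mounted at the origin on the work surface. World frame = base frame: x ahead of the robot, y to its left, z up, the work surface at z = 0. Lengths are in m, angles in rad, forces in N, time in s.
With the tool pointing down it reaches from about 0.275 to 0.875 m from the base axis. Payload 12.5 kg.
Tool frame: the origin (TCP) lies at the very end of the fingers, on their centre line; the grasp point (between the pads) lies 19 mm behind it; z points along the fingers, y is the line along which they close (so a half turn about z gives the same grasp; the last joint's range is limited). The gripper opens to 85 mm and grips with 20 to 120 N. Pads are 22 mm wide; open, the fingers measure 114 mm over their backs; the gripper's body (76 mm by 85 mm) begins 54 mm behind the grasp point. The pads swing forward as they close: fully open they stand 13 mm farther back than shut.
Start: joints at [-1.215, 0.351, 1.652, -0, 1.139, -0.085], TCP at [0.235, -0.497, 0.231] pointing down, gripper open.
Joint ranges: [-2.75, 2.75], [-0.79, 2.1], [0.01, 2.65], [-1.57, 4.71], [0.07, 3.14], [-2.87, 2.87]. Speed limits (rad/s): [2.22, 2.22, 2.79, 3.14, 3.14, 3.14].

### API

Orientations are given as a 3x3 rotation matrix whose columns are the frame's x, y, z axes.
In Python, from bench import manip gives the robot as it stands. Calls block until the motion is done:
- manip.move_ptp(position, orientation): joint-space move of the TCP to a pose.
- manip.move_l(position, attitude=None, max_speed=0.15): straight line of the TCP; attitude=None keeps the orientation; max_speed is the mean speed in m/s.
- manip.move_j(angles): joint-space move.
- manip.set_gripper(opening, effort=None): opening from 0.0 (shut) to 1.0 (fully open); effort is the grip in N (None keeps the last); returns when the fingers have stopped.
- manip.dwell(seconds).
- manip.inverse_kinematics(position, orientation): joint angles nearest the present ones, or None.
- manip.grab_frame(name): name is "scene" or "top" or "wrist"; returns (picture, depth): 480x640x3 uint8, red, green, blue; 480x640 float32, m along the optical axis (not along the pixel's ray), 0 where there is no reading.
- manip.get_calibration(name): a dict with "camera_matrix" (3x3 intrinsics, pixels), "R" (3x3) and "t" (3): a world point X has camera coordinates R X + t. Camera axes: x right, y down, z forward; pixel columns grow to the right and rows downward; lengths in m; the calibration is good to about 2 mm. A picture is of the moment at which its call begins: read the wrist's pose just before it. get_calibration takes no time and is no camera call; for the wrist camera it gives the pose at the moment of the call.
A pose or a line that the arm cannot do raises manip.Unreachable and nothing moves.
- manip.sign_off(): hands the job in; it is judged then, once.
Trained networks look in the newest picture that a camera, given by its name, has taken for a name from the list of things; names that differ only in an ending like _2 or _b are one class to them, and where a whole thing is asked for, a point or a joint stands for the part that bears it (a point fixed in the world has none). Each returns a list of dicts, best first, with "confidence" (0 to 1); they miss things now and then, are a little off and sometimes report something else, mostly with a low value. They report only what shows in the picture. A call takes as long as a camera call.
- manip.look_for(camera, name): "at" ([x, y, z] in m, in world coordinates, good to about 4 mm: the middle of the surface that is visible of it).
Readings, each from a call of its own:
- manip.current_time(): time.
- manip.current_qpos(): joint angles.
- manip.current_joint_vel(): joint speeds.
- manip.current_joint_torque(): joint torques, N m.
- manip.current_ee_pos(): TCP position.
- manip.current_tcp_rot(): TCP orientation.
- manip.current_force(): force on the tool from outside, world axes, zero at the start.
- manip.current_ft_torque(): the same for the moment, N m.
- manip.current_grip_width(): opening from 0.0 (shut) to 1.0 (fully open).
- manip.current_grip_force(): force on a finger pad.
Only numpy, scipy, OpenCV 4.12 (cv2) and the standard library are available. Lean on these libraries where they do the work, as an engineer would, in place of code of your own. Each camera call takes 0.05 s, during which the arm holds its last target. There are 200 camera calls.

## Working session

There is one attempt and no reset: what is moved stays moved. The work goes in short steps, each a Python script; the robot and the scene stay as the last script left them, time stands still between calls to the robot, and variables do not carry over. Pictures are saved under pics/ and viewed, at most 14 in all, crops included, and the job is handed in when it is done.

```bash
ls; mkdir -p pics
python3 - <<'E'
from bench import manip
import cv2,numpy as np
for c in ("top","scene"):
    p,d=manip.grab_frame(c); cv2.imwrite(f"pics/{c}0.png",p[:,:,::-1]); np.savez(f"{c}0.npz",p=p,d=d)
    k=manip.get_calibration(c); print(c,k)
    for n in "heatsink coil capacitor resistor tile bar_red bar_white multimeter tape_roll screwdriver".split():
        print(n,[(np.round(r["at"],3).tolist(),round(r["confidence"],2)) for r in manip.look_for(c,n)[:3]])
print(manip.current_time())
E
```

```text
pics
top {'camera_matrix': array([[435.77077351,   0.        , 324.91461774],
       [  0.        , 435.77077351, 240.0129853 ],
       [  0.        ,   0.        ,   1.        ]]), 'R': array([[-1.20295022e-02, -9.99927400e-01, -6.96452784e-04],
       [-9.94459698e-01,  1.20364576e-02, -1.04427167e-01],
       [ 1.04427968e-01, -5.63612611e-04, -9.94532293e-01]]), 't': array([-0.07592015,  0.62030798,  0.88631406])}
heatsink [([0.552, 0.351, 0.024], 0.97)]
coil [([0.53, -0.343, 0.028], 0.68), ([0.439, -0.218, 0.031], 0.64)]
capacitor [([0.435, 0.256, 0.027], 0.69)]
resistor [([0.527, -0.345, 0.027], 0.84)]
tile [([0.636, 0.158, 0.008], 0.92), ([0.53, -0.344, 0.028], 0.7)]
bar_red [([0.619, -0.19, 0.01], 0.68)]
bar_white [([0.465, -0.011, 0.011], 0.92)]
multimeter [([0.596, -0.516, 0.034], 0.87), ([0.531, -0.343, 0.028], 0.23)]
tape_roll [([0.805, 0.01, 0.023], 0.58)]
screwdriver [([0.793, 0.269, 0.02], 0.62)]
scene {'camera_matrix': array([[493.04147136,   0.        , 310.80728181],
       [  0.        , 493.04147136, 238.45387532],
       [  0.        ,   0.        ,   1.        ]]), 'R': array([[-0.89284603,  0.45033965,  0.00449154],
       [ 0.33402164,  0.668857  , -0.66412338],
       [-0.30208529, -0.59145965, -0.7476095 ]]), 't': array([ 0.56981022, -0.13333595,  1.43293069])}
heatsink [([0.557, 0.359, 0.028], 0.76)]
coil [([0.444, -0.209, 0.028], 0.48)]
capacitor [([0.438, 0.258, 0.03], 0.55)]
resistor [([0.537, -0.341, 0.018], 0.7)]
tile [([0.636, 0.153, 0.007], 0.73)]
bar_red [([0.62, -0.188, 0.011], 0.92)]
bar_white [([0.468, -0.004, 0.01], 0.65)]
multimeter [([0.604, -0.498, 0.036], 0.58)]
tape_roll [([0.808, 0.019, 0.019], 0.96)]
screwdriver [([0.796, 0.275, 0.021], 0.86)]
1.1
```

View pics/top0.png

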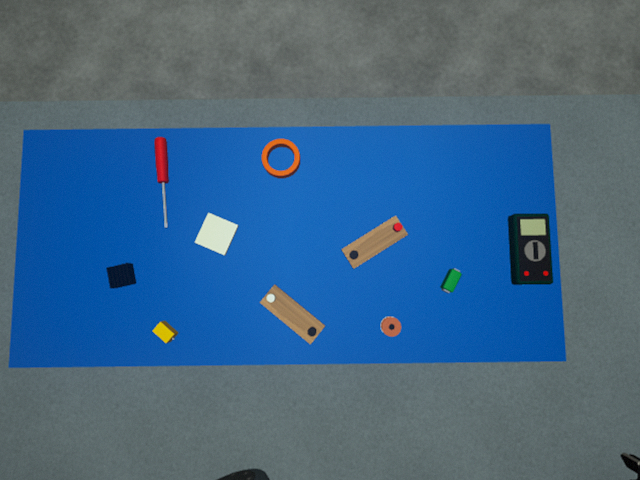

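View pics/scene0.png

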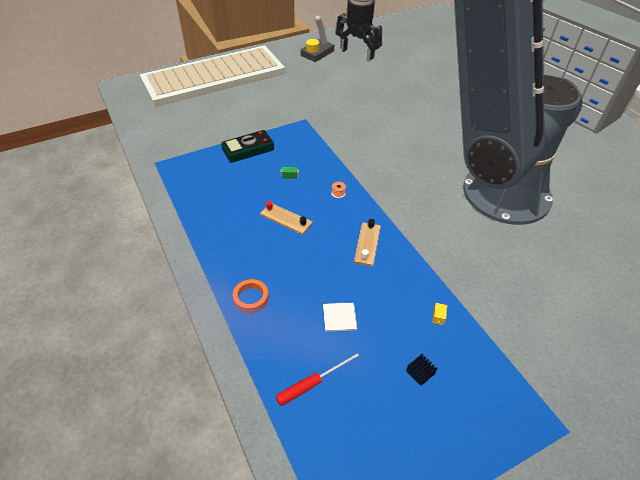

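Top view: heat sink (121,275), capacitor (165,332), coil (391,326), resistor (451,280), tile (216,234), red bar (375,242) and white bar (292,314). The scene view agrees with this and everything is upright. I'll survey from the wrist on the way over to the heat sink.

```bash
cat > h.py <<'E'
from bench import manip as m
import numpy as np, cv2
def Rd(yaw):
    c,s=np.cos(yaw),np.sin(yaw); return np.array([[c,s,0],[s,-c,0],[0,0,-1.]])
def near(yaw,ref,per=np.pi): return ref+(yaw-ref+per/2)%per-per/2
def cloud(cam,save=None):
    k=m.get_calibration(cam); p,d=m.grab_frame(cam)
    if save: cv2.imwrite(f"pics/{save}.png",p[:,:,::-1])
    K,R,t=k["camera_matrix"],np.array(k["R"]),np.array(k["t"])
    v,u=np.mgrid[:480,:640]
    ray=np.stack([(u-K[0,2])/K[0,0],(v-K[1,2])/K[1,1],np.ones_like(u,float)],-1)@R   # world directions
    o=-R.T@t
    hsv=cv2.cvtColor(p,cv2.COLOR_RGB2HSV).astype(int)
    return dict(o=o,ray=ray,W=o+ray*d[...,None],ok=d>0,hsv=hsv)
# top height; colour test
def notblue(h): return ~((h[...,0]>95)&(h[...,0]<125)&(h[...,1]>130))
TOP=dict(heatsink=.028,coil=.028,capacitor=.028,resistor=.028,tile=.008,bar_red=.010,bar_white=.010)
def rect(C,name,xy,rad=.09,base=0.):
    """centre xy, (long,short), yaw of long side, from pixels at the top-face height"""
    z=base+TOP[name]; W=C["W"]
    P=C["o"]+C["ray"]*((z-C["o"][2])/C["ray"][...,2])[...,None]
    g=C["ok"]&(np.abs(W[...,2]-z)<(.007 if z>.02 else .005))&(np.hypot(P[...,0]-xy[0],P[...,1]-xy[1])<rad)
    h=C["hsv"]
    if z<=.02: g&=notblue(h)
    if name=="capacitor": g&=(h[...,0]>18)&(h[...,0]<36)&(h[...,1]>120)
    if name=="resistor": g&=(h[...,0]>45)&(h[...,0]<90)&(h[...,1]>100)
    n,l,st,_=cv2.connectedComponentsWithStats(g.astype(np.uint8))
    if n<2: return None
    g=l==1+np.argmax(st[1:,4])
    (cx,cy),(w,hh),a=cv2.minAreaRect((P[g][:,:2]*1000).astype(np.float32)); a=np.radians(a)
    if w<hh: w,hh,a=hh,w,a+np.pi/2
    return np.array([cx,cy])/1000,(round(w,1),round(hh,1)),near(a,0),int(g.sum()),float(np.median(W[g][:,2]))
def show(C,dic):
    for n,xy in dic.items():
        r=rect(C,n,xy); print(n,r and (r[0].round(4).tolist(),r[1],round(np.degrees(r[2]),1),r[3],round(r[4],4)))
G=dict(heatsink=(.552,.351),coil=(.439,-.218),capacitor=(.435,.256),resistor=(.527,-.345),tile=(.636,.158),bar_red=(.619,-.19),bar_white=(.465,-.011))
E
python3 - <<'E'
from h import *
print(m.current_tcp_rot().round(2) if hasattr(m.current_tcp_rot(),'round') else m.current_tcp_rot())
k=m.get_calibration("wrist");print("wrist f",k["camera_matrix"][0,0],"pos",(-np.array(k["R"]).T@k["t"]).round(3),np.array(k["R"]).round(2).tolist())
show(cloud("top"),G)
m.move_ptp([.50,-.25,.36],Rd(0)); print(m.current_time(),m.current_qpos())
show(cloud("wrist","w1"),{n:G[n] for n in("coil","resistor","bar_red")})
E
```

```text
[[ 0.9   0.43  0.  ]
 [ 0.43 -0.9  -0.  ]
 [-0.    0.   -1.  ]]
wrist f 385.6552463221368 pos [ 0.303 -0.465  0.373] [[0.43, -0.9, -0.0], [-0.86, -0.41, 0.3], [-0.27, -0.13, -0.95]]
heatsink ([0.55, 0.3509], (47.8, 44.2), np.float64(-76.6), 457, 0.0279)
coil ([0.4367, -0.2173], (39.5, 36.8), np.float64(89.3), 294, 0.0291)
capacitor ([0.4321, 0.2538], (40.5, 25.9), np.float64(49.6), 244, 0.0288)
resistor ([0.5321, -0.3473], (45.8, 25.0), np.float64(-28.8), 256, 0.0284)
tile ([0.639, 0.1527], (73.6, 73.6), np.float64(-23.3), 1095, 0.0089)
bar_red ([0.6165, -0.1895], (139.4, 50.2), np.float64(-58.6), 1338, 0.0109)
bar_white ([0.4651, -0.0111], (139.9, 51.0), np.float64(50.1), 1412, 0.0109)
2.5833 [-5.48134242e-01  2.69833893e-01  1.44676635e+00 -1.56557828e-04
  1.42562438e+00  1.02305820e+00]
coil ([0.4382, -0.2182], (40.0, 39.1), np.float64(-19.4), 752, 0.0273)
resistor ([0.5323, -0.3475], (44.7, 24.4), np.float64(-28.6), 752, 0.0269)
bar_red ([0.6169, -0.1899], (139.4, 50.1), np.float64(-58.6), 4856, 0.0091)
```

View pics/w1.png

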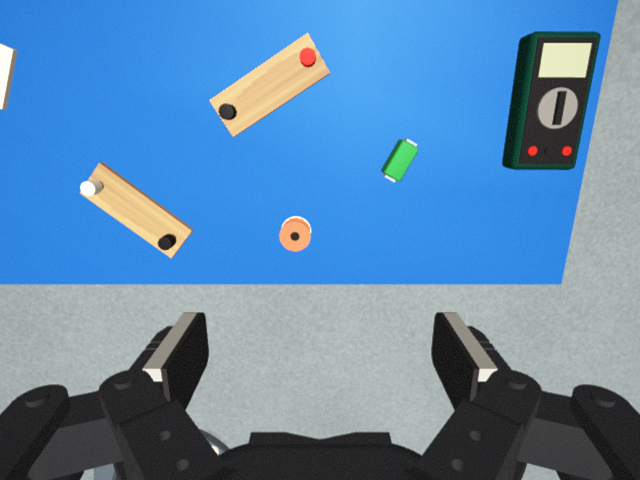

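```bash
cat >> h.py <<'E'
def T(): return round(m.current_time(),1)
def pick(xy,yaw,z=.003,effort=40,lift=.12,base=0):
    m.set_gripper(1.0,effort)
    m.move_ptp([*xy,base+.09],Rd(yaw)); m.move_l([*xy,base+z],max_speed=.12)
    f0=np.array(m.current_force()); m.set_gripper(0.0,effort)
    print("grip w",round(m.current_grip_width()*85,1),"F",round(m.current_grip_force(),1),"dF",(np.array(m.current_force())-f0).round(1),"t",T())
    m.move_l([*xy,base+lift],max_speed=.2)
def place(xy,yaw,base,z=.003,clear=.06,width=.0):
    m.move_ptp([*xy,base+z+clear],Rd(yaw)); m.move_l([*xy,base+z+.003],max_speed=.1)
    f0=np.array(m.current_force()); zz=base+z+.003
    while zz>base+z-.003:
        zz-=.0005; m.move_l([*xy,zz],max_speed=.02)
        f=np.array(m.current_force())-f0
        if f[2]>2.5: break
    print("set z-off",round((zz-base-z)*1000,1),"F",f.round(1))
    m.set_gripper(width,20); m.dwell(.1)
    m.move_l([*xy,base+z+.10],max_speed=.2); print("t",T())
E
python3 - <<'E'
from h import *
m.move_ptp([.46,.2,.36],Rd(0))
C=cloud("wrist","w2")
show(C,{n:G[n] for n in("heatsink","capacitor","tile","bar_white")})
r=rect(C,"heatsink",G["heatsink"]); xy=(r[0]+rect(C:=C,name="heatsink",xy=G["heatsink"])[0])/2
y=near(r[2],np.radians(110),np.pi/2)
if 42<r[1][1]<47 and r[1][0]<48:
    pick(r[0],y); C=cloud("wrist","w3")
print(T(),m.current_grip_width()*85,m.current_force())
E
```

```text
heatsink ([0.5491, 0.3584], (44.1, 30.2), np.float64(12.4), 833, 0.0266)
capacitor ([0.4328, 0.2547], (39.2, 26.5), np.float64(49.0), 649, 0.0271)
tile ([0.6384, 0.1537], (72.2, 71.6), np.float64(-23.8), 4040, 0.0069)
bar_white ([0.4658, -0.0092], (140.0, 50.1), np.float64(50.4), 3920, 0.0091)
4.3 85.40515960750112 [ 0.33885436 -0.47650075  0.08104339]
```

```bash
ls pics
```

```text
scene0.png
top0.png
w1.png
w2.png
```

```bash
python3 - <<'E'
s=open('h.py').read()
s=s.replace("    n,l,st,_=","    if name=='heatsink': g=cv2.morphologyEx(g.astype(np.uint8),cv2.MORPH_CLOSE,np.ones((9,9)))\n    n,l,st,_=")
open('h.py','w').write(s)
E
python3 - <<'E'
from h import *
y=np.radians(102.6); d=np.array([np.cos(y),np.sin(y)])
m.move_ptp([*(np.array([.55,.351])-.06*d),.22],Rd(y))
C=cloud("wrist","w2b"); r=rect(C,"heatsink",G["heatsink"]); print(r)
y=near(r[2],y,np.pi/2)
if 42<r[1][1]<47 and r[1][0]<48:
    pick(r[0],y); cloud("wrist","w3")
print(T(),m.current_grip_width()*85,m.current_force())
E
```

```text
(array([0.55049194, 0.35241629]), (43.8, 43.0), np.float64(0.21860050142832632), 2822, 0.026370991582227082)
grip w 43.2 F 41.8 dF [-0.9 -0.9  5.6] t 8.1
8.9 42.52892450517672 [-0.24401093 -0.4138199  -2.26229822]
```

Run:
```python
from h import *
y=np.radians(66.4); d=np.array([np.cos(y),np.sin(y)])
m.move_ptp([*(np.array([.6385,.1534])-.08*d),.22],Rd(y))
C=cloud("wrist","w4"); r=rect(C,"tile",G["tile"]); print(r, np.degrees(near(r[2],y,np.pi/2)))
y=near(r[2],y,np.pi/2)
if 70<r[1][1] and r[1][0]<75:
    place(r[0],y,.008,width=.9)
    m.move_l([*(r[0]-.07*np.array([np.cos(y),np.sin(y)])),.22],max_speed=.3)
    C=cloud("wrist","w5"); print(rect(C,"tile",r[0]),rect(C,"heatsink",r[0],base=.008),T())
```

```text
(array([0.63889893, 0.15339328]), (71.7, 71.2), np.float64(-0.41040004820004494), 7126, 0.007104314957173924) 66.48580932617186
set z-off -0.0 F [-2.7  0.1  8.3]
t 14.2
(array([0.63895575, 0.15349377]), (71.6, 71.6), np.float64(-0.4142272770025972), 3960, 0.007084538089184522) (array([0.63796405, 0.15291013]), (43.8, 43.5), np.float64(-0.41063853427566155), 3090, 0.03433050592777717) 14.8
```

View pics/w5.png

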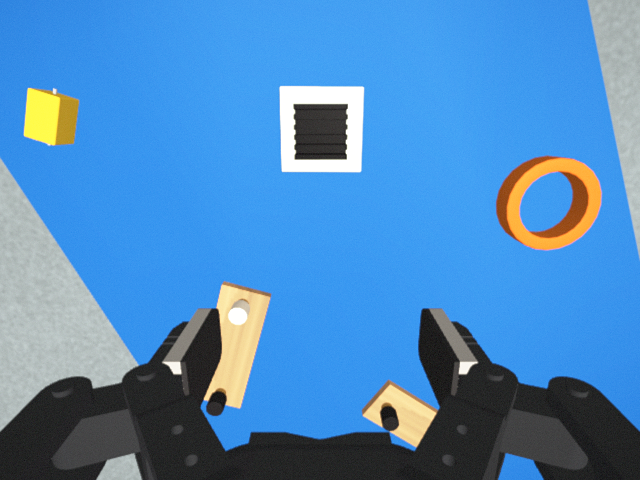

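The picture shows the heat sink centred and square on the tile at (321,131). Next is the coil.

Run:
```python
from h import *
y=np.radians(66.4); d=np.array([np.cos(y),np.sin(y)])
m.move_ptp([*(np.array([.438,-.218])-.05*d),.22],Rd(y))
C=cloud("wrist","w6"); r=rect(C,"coil",G["coil"],rad=.05); print(r)
if 37<r[1][1] and r[1][0]<43:
    pick(r[0],y,effort=35,lift=.14)
    t=np.array([.6384,.1532])
    place(t,y,.036,width=.9)
    m.move_l([*(t-.07*d),.26],max_speed=.3)
    C=cloud("wrist","w7"); print(rect(C,"coil",t,base=.036,rad=.05),rect(C,"tile",t),T())
```

```text
(array([ 0.4378114 , -0.21829369]), (39.1, 38.9), np.float64(-0.41092615567338964), 1767, 0.02713509057941038)
grip w 38.5 F 34.5 dF [-1.9  0.3  6.4] t 18.6
set z-off 0.0 F [-3.3 -0.7  6.9]
t 24.4
(array([0.6380376 , 0.15370436]), (39.4, 39.3), np.float64(-0.41240940324250985), 1854, 0.0631710724034901) (array([0.63881   , 0.15332359]), (71.7, 71.0), np.float64(-0.4125122012605864), 3215, 0.007060475262034127) 25.1
```

View pics/w7.png

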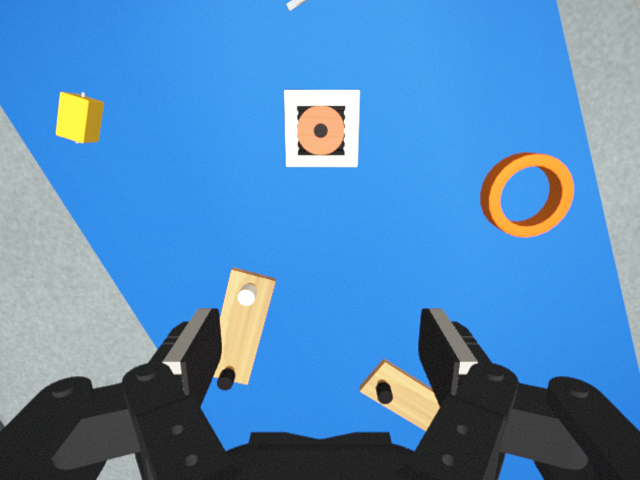

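The coil is centred on the heat sink at (321,130). Next, the capacitor.

```bash
cat >> h.py <<'E'
def job(name,g,yaw,bar,bg,byaw,lim):
    y=yaw; d=lambda a:np.array([np.cos(a),np.sin(a)])
    m.move_ptp([*(np.array(g)-.05*d(y)),.22],Rd(y)); C=cloud("wrist",name+"_a"); r=rect(C,name,g,rad=.05)
    y=near(r[2],y); print(r,np.degrees(y))
    if not(abs(r[1][0]-lim[0])<3.5 and abs(r[1][1]-lim[1])<3): return print("size?")
    pick(r[0],y,effort=30,lift=.15)
    y=byaw; m.move_ptp([*(np.array(bg)-.08*d(y)),.22],Rd(y)); C=cloud("wrist",name+"_b"); r=rect(C,bar,bg)
    y=near(r[2],y); print(r,np.degrees(y)); b=np.array(bg)
    if abs(r[1][0]-140)<4 and abs(r[1][1]-50)<3: b=r[0]
    else: y=byaw; print("bar partly hidden, old values used")
    place(b,y,.010,width=.9); m.move_l([*(b-.07*d(y)),.24],max_speed=.3)
    C=cloud("wrist",name+"_c"); print(rect(C,name,b,base=.010,rad=.05),rect(C,bar,b),T())
E
python3 - <<'E'
from h import *
job("capacitor",(.4326,.2543),np.radians(49.2),"bar_red",(.6168,-.1898),np.radians(121.4),(40,26))
E
```

```text
(array([0.43201254, 0.25560251]), (38.0, 25.3), np.float64(0.8596500906450837), 1400, 0.027114970205444427) 49.254322052001946
grip w 25.7 F 30.2 dF [-0.6 -0.8  5.2] t 28.4
(array([ 0.61686737, -0.18956866]), (138.4, 49.7), np.float64(-1.0222067804224304), 8783, 0.009111550856728268) 121.43186569213867
set z-off -0.0 F [-1.9 -0.2  3.9]
t 35.6
(array([ 0.6160304 , -0.18970055]), (39.5, 25.3), np.float64(-1.0106454654981785), 1466, 0.037045426141779525) (array([ 0.61672717, -0.18937422]), (138.5, 49.7), np.float64(-1.0221694961671695), 6257, 0.009077901113706655) 36.3
```

View pics/capacitor_c.png

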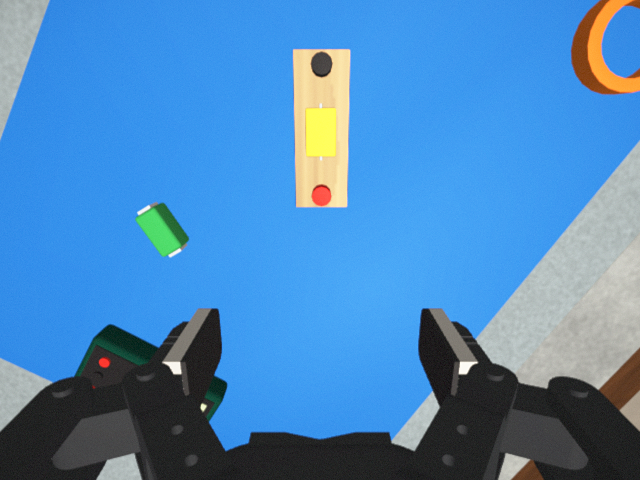

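The capacitor sits midway between the posts at (321,132) and is aligned with its bar. The resistor is last.

Run:
```python
from h import *
job("resistor",(.5322,-.3475),np.radians(-28.7),"bar_white",(.4655,-.0100),np.radians(50.3),(46,24))
C=cloud("top","top1"); show(C,G)
print(rect(C,"heatsink",G["tile"],base=.008),rect(C,"coil",G["tile"],base=.036))
```

```text
(array([ 0.53222369, -0.34931378]), (43.9, 22.8), np.float64(-0.5088413344708158), 1470, 0.026994998182209712) -29.15446090698244
grip w 23.3 F 29.9 dF [-0.1  0.7  3.6] t 40.7
(array([ 0.46507016, -0.01058847]), (138.3, 49.7), np.float64(0.8797861850681459), 8786, 0.009081387015712067) 50.40803527832033
set z-off -0.0 F [-1.7  0.3  5.6]
t 47.1
(array([ 0.46444666, -0.01039817]), (44.3, 22.7), np.float64(0.8695324156600952), 1458, 0.03694391157266291) (array([ 0.4648674 , -0.01079287]), (138.4, 49.7), np.float64(0.8795415071429948), 6105, 0.009097235493887745) 47.8
heatsink None
coil None
capacitor None
resistor None
tile ([0.6391, 0.1528], (74.2, 73.1), np.float64(66.1), 577, 0.0088)
bar_red ([0.6172, -0.1901], (141.2, 50.7), np.float64(-58.6), 1093, 0.0109)
bar_white ([0.4646, -0.0107], (139.8, 49.5), np.float64(50.3), 1066, 0.0111)
(array([0.63349689, 0.14425075]), (43.8, 29.5), np.float64(-0.41437454981087907), 145, 0.036501412279333234) (array([0.63743854, 0.15389217]), (39.1, 37.0), np.float64(1.5586929254307589), 307, 0.06506724958684496)
```

View pics/resistor_c.png

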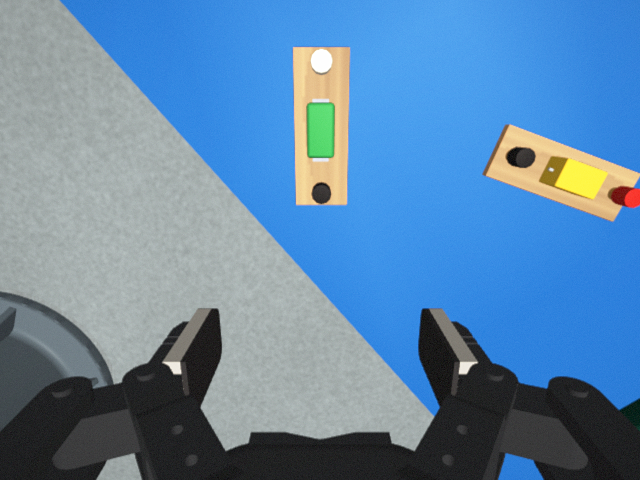

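View pics/top1.png

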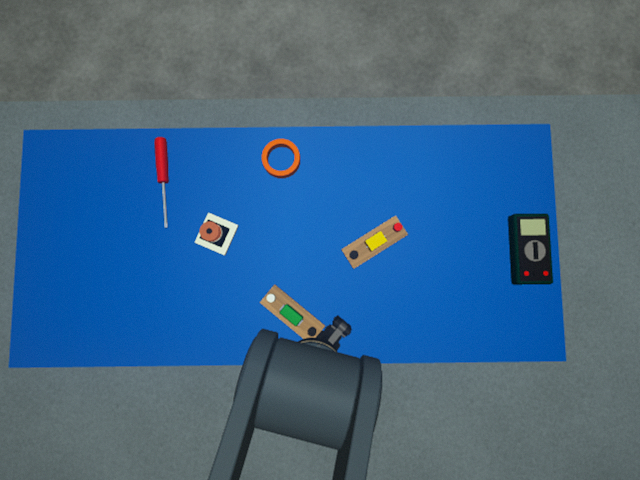

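All four parts are placed to within about 1 mm, and the multimeter, tape roll and screwdriver haven't moved. The green resistor is centred at (321,130) in the wrist view. Time to hand in.

```bash
python3 -c "
from bench import manip as m
print(m.sign_off())"
```

```text
the job is handed in; nothing more can be done
None
```

The job is handed in after about 48 s of robot time: the heat sink is square in the middle of the tile with the coil upright on top, and the capacitor and resistor lie along their bars midway between the posts, all about 1 mm from target by the camera; the multimeter, tape roll and screwdriver were left where they were.

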